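Stir the filter balls drying under the bench lamp

TASK

The ceramic filter balls in the steel dish are drying under the lamp and need turning over: take the stirring paddle from its sloping rest, hold it at a slant so that nothing bumps the lamp, put its blade down among the balls, and with it, starting from the side of the dish farthest from the robot, stir two full turns clockwise (seen from above: far, right, near, left), on round to the far side again, wide enough to push the balls well out of their places, though all stay in the dish. Then lay the paddle fully home in its rest as it was, let go, and only after that push the lamp's switch lever fully over, away from the robot, to on. Leave the bottle, the cup and the slide box alone.

Things in the scene. Friction and masses are not known exactly. Their poses are not given: they have to be found in the camera images.
- dish: round shallow steel dish, fixed, 156 mm across the rim, 36 mm high, wall 4 mm, floor 5 mm thick, inner radius 71 mm at the floor and 74 mm at the rim. Origin: centre of its underside on the bench; axes parallel to the world's.
- dish_floor (a point): centre of the dish's inner floor, 5 mm above the bench; axes parallel to the world's (x away from the robot = far side, -y = right side).
- stirrer: flat stirring paddle, 200 mm long, 90 g: wooden blade 28 mm wide and 60 mm long at the lower end, then a stem 18 mm wide, its top 59 mm red; 12 mm thick throughout. Origin: middle of the lower (blade) end; z runs along the paddle up to the red end, y across its width, x through its thickness. It starts in its rest, leaning 35 degrees, red end up and to the robot's right (-y).
- stirrer_grip (a point): middle of the stirrer's red grip, 165 mm from the lower end, where it is 18 mm wide (along the stirrer's y) and 12 mm thick (along its x). Same axes as the stirrer.
- rest: fixed white rest, base 150 x 75 x 12 mm, that carries a sloping trough, open above, for the stirrer. Origin: centre of its underside; the trough leans towards the rest's own -x side.
- rest_seat (a point): where the stirrer's origin is when it lies home on the foot stop, 36 mm above the bench; z points up along the trough (35 degrees from vertical), y across it, x away from its bed (up and forward). Bed at x = -6 mm, 116 mm long; flared side walls, 36 mm apart at the bed and 47 mm at the top, reach x = +12 mm; the stirrer lifts off straight up.
- lamp: fixed gooseneck lamp with a silver shade that hangs over the dish: shade 116 mm across, its lower edge 230 mm above the bench, 345 mm high at the top. Origin: on the bench right below the middle of the shade. The round foot (110 mm across, 20 mm high) stands 170 mm from the origin along the lamp's x; the neck (14 mm thick) rises from it to 400 mm and bends over to the shade.
- switch (a joint): toggle lever of the lamp, rad: 0 = leaning towards the robot (off), 1.0 = leaning away from the robot (on). It turns about a level axis 22 mm above the bench and stays where it is left.
- switch_tip (a point): middle of the red ball (26 mm across) on top of the switch lever, 70 mm from the lever's axis; the lever is a 10 mm rod on a grey block 70 x 50 x 25 mm. The lever moves along the block's x, which points away from the robot.
- bottle: bystander: small amber and red bottle, 40 mm across, 85 mm high; origin at the centre of its underside.
- cup: bystander: black open cup, 64 mm across, 55 mm high; origin at the centre of its underside.
- slide_box: bystander: flat blue slide box, 85 x 120 x 22 mm, with a white card on top; origin at the centre of its underside.
- ball0: blue smooth glazed ceramic filter ball, 24 mm across, 15 g, loose in the dish; origin at its centre.
- ball1: blue smooth glazed ceramic filter ball, 24 mm across, 15 g, loose in the dish; origin at its centre.
- ball2: blue smooth glazed ceramic filter ball, 24 mm across, 15 g, loose in the dish; origin at its centre.
- ball3: terracotta-coloured smooth glazed ceramic filter ball, 24 mm across, 15 g, loose in the dish; origin at its centre.
- ball4: terracotta-coloured smooth glazed ceramic filter ball, 24 mm across, 15 g, loose in the dish; origin at its centre.
- ball5: terracotta-coloured smooth glazed ceramic filter ball, 24 mm across, 15 g, loose in the dish; origin at its centre.
- ball6: terracotta-coloured smooth glazed ceramic filter ball, 24 mm across, 15 g, loose in the dish; origin at its centre.
Not all that is in view belongs to the job. Leave any blue or orange look-alike of the part that bears switch alone.

How it is judged (in metres and radians):
On the way, in this order (a step that is already met when the one before it is completed fails the run):
1. the stirrer is lifted from its rest, held in the fingers (distance between stirrer and rest_seat above 0.04 m and contact force between the fingers and stirrer above 1 N), for 0.2 s.
2. turn 1: the stirrer's lower end, below the rim, passes the far side (18 mm or more beyond the middle) of the dish (x of stirrer in the frame of dish_floor above 0.018 m and y of stirrer in the frame of dish_floor between -0.018 and 0.018 m and z of stirrer in the frame of dish_floor below 0.028 m).
3. turn 1: the stirrer's lower end, below the rim, passes the near right part (8 mm or more towards the robot and 14 mm to the right of the middle) of the dish (x of stirrer in the frame of dish_floor below -0.008 m and y of stirrer in the frame of dish_floor below -0.014 m and z of stirrer in the frame of dish_floor below 0.028 m).
4. turn 1: the stirrer's lower end, below the rim, passes the near left part (8 mm or more towards the robot and 14 mm to the left of the middle) of the dish (x of stirrer in the frame of dish_floor below -0.008 m and y of stirrer in the frame of dish_floor above 0.014 m and z of stirrer in the frame of dish_floor below 0.028 m).
5. turn 2: the stirrer's lower end, below the rim, passes the far side (18 mm or more beyond the middle) of the dish (all of step 2).
6. turn 2: the stirrer's lower end, below the rim, passes the near right part (8 mm or more towards the robot and 14 mm to the right of the middle) of the dish (all of step 3).
7. turn 2: the stirrer's lower end, below the rim, passes the near left part (8 mm or more towards the robot and 14 mm to the left of the middle) of the dish (all of step 4).
8. two turns complete: the stirrer's lower end is down at the far side again, and at least two of the three blue balls have been shifted by more than 15 mm (all of step 5 and (distance of each of ball0, ball1 from where it was at the start of the episode above 0.015 m or distance of each of ball0, ball2 from where it was at the start of the episode above 0.015 m or distance of each of ball1, ball2 from where it was at the start of the episode above 0.015 m)).
9. the stirrer lies in its rest again, let go (distance between stirrer and rest_seat below 0.015 m and angle between the z axis of stirrer and the z axis of rest_seat, either way round below 0.12 rad and contact force between the fingers and stirrer below 0.1 N), for 0.3 s.
10. the lamp switch is pushed over to on (joint above 0.85) (value of joint switch above 0.85 rad), for 0.2 s.
At the end, for the whole second after the job is handed in: The stirrer lies still in its rest, let go, its lower end within 15 mm of the seat and in line with the trough within 0.12 rad, red end up; all seven balls are in the dish; the lamp switch is on (joint above 0.85 of 1.0) (all of step 9 and horizontal distance between each of ball0, ball1, ball2, ball3, ball4, ball5, ball6 and dish below 0.075 m and height (world z) of each of ball0, ball1, ball2, ball3, ball4, ball5, ball6 below 0.045 m and value of joint switch above 0.85 rad and linear speed of stirrer below 0.02 m/s); the robot touches nothing.
It fails at once if the lamp is bumped (more than 4 N) (contact force between lamp and anything else above 4 N).
It fails at once if the fingers reach in and press on the balls (more than 3 N) (contact force between the fingers and ball0 above 3 N or contact force between the fingers and ball1 above 3 N or contact force between the fingers and ball2 above 3 N or contact force between the fingers and ball3 above 3 N or contact force between the fingers and ball4 above 3 N or contact force between the fingers and ball5 above 3 N or contact force between the fingers and ball6 above 3 N).
It fails at once if the bottle, cup or slide box is moved by more than 20 mm or tipped (distance of any of bottle, cup, slide_box from where it was at the start of the episode above 0.02 m or angle between any of bottle, cup, slide_box's own z axis and vertical above 0.3 rad).
It also fails if it takes over 72 s, if anything falls off the work surface, if the arm or the gripper's body presses on something with over 40 N, if the wrist force passes 120 N, or if a joint passes its speed limit or range.

ROBOT

A 7-joint arm with a two-finger parallel gripper is mounted at the origin on the work surface. World frame = base frame: x ahead of the robot, y to its left, z up, the work surface at z = 0. Lengths are in mm, angles in degrees, forces in N, time in s.
With the tool pointing down it reaches from about 350 to 900 mm from the base axis. Payload 8.1 kg.
Tool frame: the origin (TCP) lies between the finger pads; the fingertips stand 8 mm ahead of it and the grasp point (between the pads) lies 11 mm behind it (robot.finger_overhang is the distance from the TCP to the fingertips, in mm); z points along the fingers, y is the line along which they close (so a half turn about z gives the same grasp; the last joint's range is limited). The gripper opens to 92 mm and grips with 3 to 60 N. Pads are 19 mm wide; open, the fingers measure 130 mm over their backs; the gripper's body (75 mm by 190 mm) begins 47 mm behind the grasp point.
Start: joints at [-69.706, 24.895, 1.432, 90.138, -0.665, 64.973, -4.303], TCP at [275.702, 560.919, 214.642] pointing down, gripper open.
Joint ranges: [-149.89, 149.89], [-25.12, 119.58], [-72.63, 75.52], [4.76, 147.25], [-75.54, 255.54], [6.69, 114.76], [-157.13, 157.13]. Speed limits (degrees/s): [127.2, 127.2, 172.46, 172.46, 180, 180, 180].

INTERFACE

Orientations are given as [roll, pitch, yaw] about the fixed x, y, z axes, in that order (R = Rz(yaw) Ry(pitch) Rx(roll)).
In Python, from station import robot gives the robot as it stands.
- The arm moves only by the shell command python3 -m inch 'ROWS'. ROWS is JSON, a list of rows, each a list of 5 numbers: the opening, from 0 (shut) to 1 (fully open), then the shift along the tool's x, y, z in mm, then the turn about the tool's z in degrees. In form: [[claw, dx, dy, dz, yaw], ...]. A call has 1 to 8 rows; each row is the pose to reach, as a shift and turn from the pose commanded when the call began, along the tool's axes at that moment; what a row does not reach only later rows make up. A row lasts 1/8 s, in which the tool goes at most 62.5 mm and 10.7 degrees, less where a joint would pass 70% of its speed; a pose out of reach is approached as far as the arm can. A call with a gripper value outside its range is refused whole. The fingers move at their own pace and stop on an object; the grip force is fixed at half the most. Time passes only in rows, so rows that repeat a pose let the fingers close. It gives the time, the measured TCP pose, the force and the opening at its end, in the units of the state.
- robot.sense(): the state, without advancing time (a new reading comes with each control period).
- robot.read_camera(name): name is "side" or "top" or "wrist"; returns a dict with "frame" (480x640x3 uint8, red, green, blue), "mtx" (3x3 intrinsics, pixels), "D" ([k1, k2, p1, p2, k3] as OpenCV has them; the pictures are not rectified), "R" (3x3) and "t" (3): a world point X has camera coordinates R X + t. Camera axes: x right, y down, z forward; pixel columns grow to the right and rows downward; lengths in mm; the calibration is good to about 2 mm. A picture is of the moment at which its call begins. There is no depth.
- robot.finish_job(): hands the job in, once; it reports no verdict.
The state is a dict: "time_s": time; "joint_pos": joint angles; "qd": joint speeds; "effort": joint torques, N m; "tcp_pos": TCP position; "tcp_rot": TCP orientation; "ft_force": force on the tool from outside, world axes, zero at the start; "wrist_torque": the same for the moment, N m; "grip_width": finger opening in mm.
Only numpy, scipy, OpenCV 4.12 (cv2) and the standard library are available. Lean on these libraries where they do the work, as an engineer would, in place of code of your own. Each camera call takes 0.05 s, during which the arm holds its last target. There are 200 camera calls.

## Working session

There is one attempt and no reset: what is moved stays moved. The work goes in short steps, Python scripts to look and compute and a shell command to move; the robot and the scene stay as the last step left them, time stands still between calls to the robot, and variables do not carry over. Pictures are saved under pics/ and viewed, on a budget of 10 in all, crops included, one or two more only if the job needs it, and the job is handed in when it is done.

```bash
ls; mkdir -p pics
python3 - <<'E'
from station import robot
import cv2
for n in("side","top"):
    c=robot.read_camera(n); cv2.imwrite(f"pics/{n}0.png",c["frame"][:,:,::-1])
    print(n,c["mtx"].tolist(),c["D"],(-c["R"].T@c["t"]).tolist())
print(robot.sense())
E
```

```text
pics
side [[505.13994470968146, 0.0, 320.2563104038108], [0.0, 505.13994470968146, 240.71895240587963], [0.0, 0.0, 1.0]] [-0.08725323  0.          0.          0.          0.        ] [440.7977100028168, 853.1603733188725, 717.4656170879507]
top [[591.4509983776326, 0.0, 319.36066510151267], [0.0, 591.4509983776326, 244.4791603591893], [0.0, 0.0, 1.0]] [-0.04692337  0.          0.          0.          0.        ] [508.88435583305767, -19.227123567930644, 1259.7867344581382]
{'time_s': 0.1, 'joint_pos': array([-69.7057734 ,  24.93180864,   1.43033446,  90.18332016,
        -0.66469334,  64.97205049,  -4.30219932]), 'qd': array([-0.07501419, -0.15406795, -0.0798439 , -0.22785678, -0.05839653,
       -0.08162528,  0.0515676 ]), 'effort': array([ 1.43147365e-03, -6.69117737e+01,  9.86932777e-01, -3.15146434e+01,
       -6.06379774e-02,  3.72739148e-02,  7.19259856e-05]), 'tcp_pos': array([275.51338076, 560.48160702, 213.9342299 ]), 'tcp_rot': array([-1.79921429e+02,  6.91479404e-03,  1.53824444e+02]), 'ft_force': array([ 0.46931014, -0.05501368,  0.57416117]), 'wrist_torque': array([-0.0113496 ,  0.047661  , -0.03004678]), 'grip_width': 91.97872180185855}
```

View pics/side0.png

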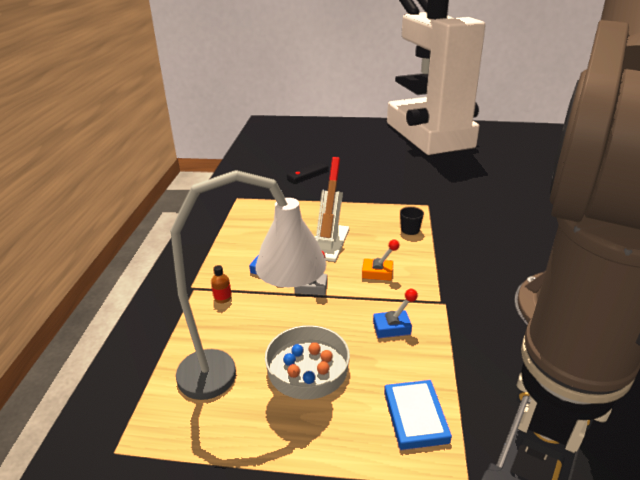

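View pics/top0.png

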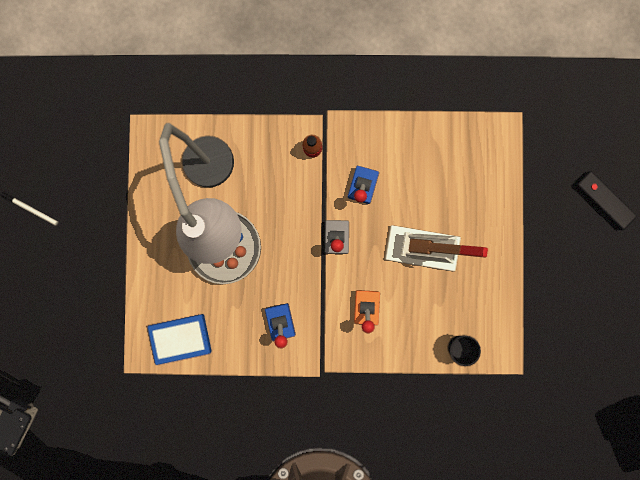

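The side view shows the dish near (308,362), the shade's lower edge near (291,268), the rest near (330,240), and the grey switch block near (311,285), partly hidden. The top view shows the stirrer from (410,244) to (487,251), the grey switch ball at (337,245), the dish near (223,247), and the lamp foot at (208,161). I'll enlarge these for exact readings.

```bash
cat > h.py <<'E'
import numpy as np, cv2
from station import robot
from scipy.optimize import least_squares
C={n:robot.read_camera(n) for n in("side","top")}
def ray(n,p,c=None):
    c=c or C[n]; u=cv2.undistortPoints(np.array([[p]],float),c["mtx"],c["D"])[0,0]
    R=c["R"]; return -R.T@c["t"], R.T@np.array([*u,1])
def onz(n,p,z,c=None):
    o,d=ray(n,p,c); return (o+d*(z-o[2])/d[2]).round(1)
def tri(ps,pt):
    A=[];b=[];
    for n,p in(("side",ps),("top",pt)):
        o,d=ray(n,p); d/=np.linalg.norm(d); P=np.eye(3)-np.outer(d,d); A.append(P); b.append(P@o)
    x,r,*_=np.linalg.lstsq(np.vstack(A),np.hstack(b),rcond=None); return x.round(1), float(np.sqrt(r.sum()).round(1))
def proj(n,X):
    c=C[n]; return cv2.projectPoints(np.array(X,float).reshape(-1,3),cv2.Rodrigues(c["R"])[0],c["t"],c["mtx"],c["D"])[0][:,0]
E
python3 - <<'E'
from h import *
def crop(n,x,y,w,h,W,H): return cv2.resize(C[n]["frame"][y:y+h,x:x+w],(W,H),interpolation=cv2.INTER_CUBIC)
a=crop("side",250,190,100,150,400,600)   # x4
b=crop("top",380,215,115,60,400,209)
b=crop("top",380,213,114,66,400,231)
b=crop("top",380,215,100+10,60,440,240)[:,:400]
d=crop("top",170,190,100,90,400,360)
a=crop("side",240,150,100,150,400,600)
im=np.zeros((600,800,3),np.uint8); im[:,:400]=crop("side",260,150,100,150,400,600)
im[:240,400:]=crop("top",392,215,100,60,400,240); im[240:,400:]=crop("top",320,195,100,90,400,360)
cv2.imwrite("pics/c1.png",im[:,:,::-1])
im=np.zeros((600,800,3),np.uint8); im[:,:400]=crop("side",255,255,100,150,400,600)
im[:,400:]=crop("top",165,140,100,150,400,600)
cv2.imwrite("pics/c2.png",im[:,:,::-1])
E
```

```text
(no output)
```

View pics/c1.png

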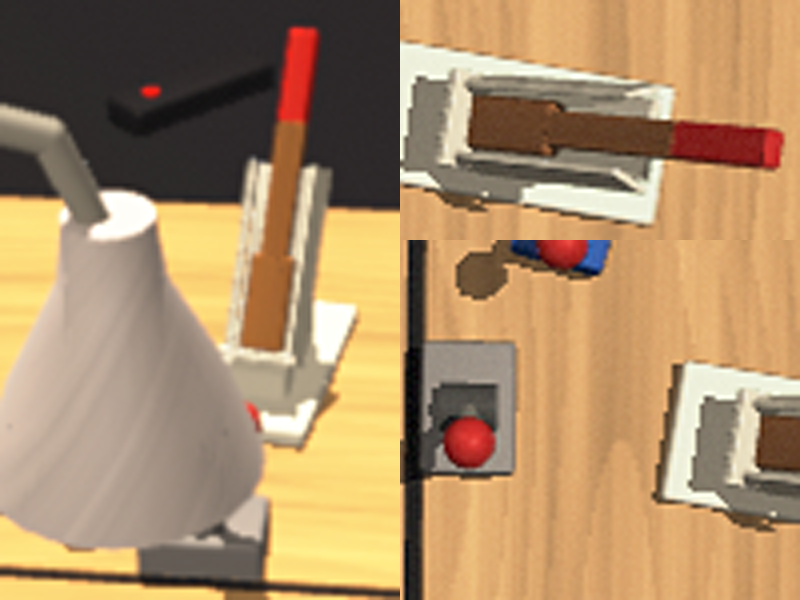

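View pics/c2.png

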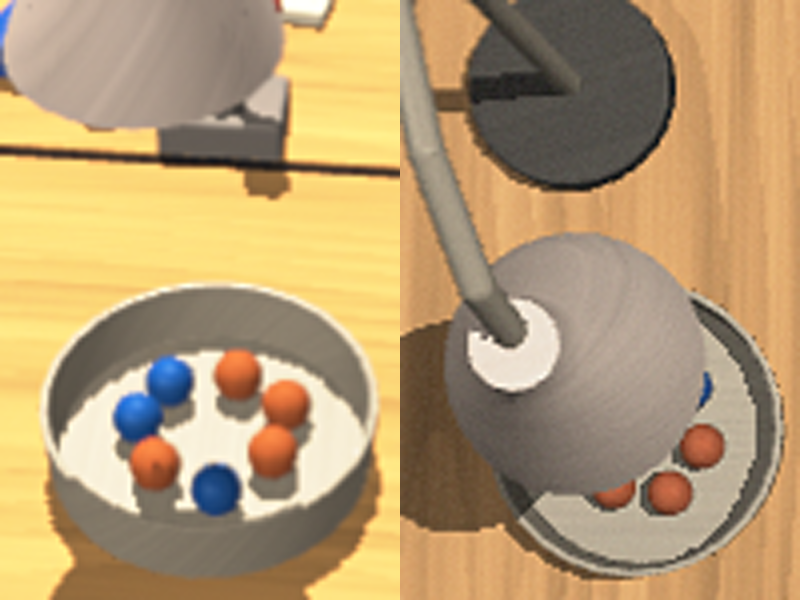

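c1 shows the stirrer's front edge top at about side (336,157) and top (483,252), with its lower edge at side (325.7,237) and top (409.5,245.5). The grey switch ball is at top (337.5,245.5). c2 shows the dish rim, the shade edge and seven balls. Next I compute positions.

```bash
cat > m.py <<'E'
from h import *
def P(n,pts,ox,oy,X0=0,Y0=0): return [(ox+(x-X0)/4-.4,oy+(y-Y0)/4-.4) for x,y in pts]
s1=lambda *p:P("side",p,260,150); t1=lambda *p:P("top",p,392,215,400,0); t2=lambda *p:P("top",p,320,195,400,240)
s2=lambda *p:P("side",p,255,255); t3=lambda *p:P("top",p,165,140,400,0)
def circ(S,T,z,r):
    q=np.array([onz("side",p,z)for p in S]+[onz("top",p,z)for p in T])[:,:2]
    f=least_squares(lambda c:np.linalg.norm(q-c,axis=1)-r,q.mean(0)); return f.x.round(1),f.fun.round(1)
if __name__=="__main__":
    print("top end",tri(s1((304,28))[0],t1((765,149))[0]),"low end",tri(s1((263,348))[0],t1((470,122))[0]))
    print("red bdry",tri(s1((290,121))[0],t1((673,140))[0]))
    print("dish",circ(s2((42,408),(120,305),(212,283),(310,310),(378,402)),t3((783,430),(650,577),(760,520),(740,320)),36,78))
    print("shade",circ(s2((50,105),(130,128),(200,120),(250,95)),t3((447,370),(704,350),(580,495),(590,232)),230,58))
    print("foot",circ([],t3((466,90),(675,90),(575,190)),20,55))
    print("ball",onz("top",t2((470,442))[0],83),"block",[onz("top",p,25)for p in t2((517,343),(513,473))],"side",onz("side",s1((250,418))[0],83))
    for p in ((169,381),(138,417),(216,490),(237,375),(286,404),(273,452),(155,463)): print(onz("side",s2(p)[0],17)[:2])
    print("rest base corners",[onz("top",p,12)for p in t2((685,362),(657,500))],[onz("top",p,12)for p in t1((674,88),(655,225))])
    print("bottle",onz("top",(312,147),60),"cup",onz("top",(464,350),50),"box",onz("top",(180,340),22))
    print("blue right sw ball",onz("top",(361,196),83))
E
python3 m.py
```

```text
top end (array([ 541.5, -289.5,  204.1]), 1.4) low end (array([ 558.2, -179.5,   39.8]), 1.0)
red bdry (array([ 547.1, -258.9,  155.5]), 2.2)
dish (array([551.3, 208.1]), array([-0.1, -1.6, -2.4, -5.8, -2.1,  2.2,  1.3,  6.1,  1.6]))
shade (array([571.8, 196.4]), array([-0.9,  0.8,  0.7, -1. , -1.1, -1. , -0.1, -0. ]))
foot (array([731.2, 246.2]), array([ 0.9,  0.9, -0. ]))
ball [554.2 -30.8  83. ] block [array([608.5, -55.4,  25. ]), array([540.5, -54. ,  25. ])] side [551.3 -43.5  83. ]
[576.1 182. ]
[587.1 206.2]
[545.1 246.6]
[544.4 175.1]
[519.2 191.6]
[522.  221.8]
[574.8 233.4]
rest base corners [array([ 600.4, -144.5,   12. ]), array([ 527.5, -130.3,   12. ])] [array([ 577.8, -290.7,   12. ]), array([ 505.5, -280.9,   12. ])]
bottle [755.4  22.5  60. ] cup [ 345.1 -291.4   50. ] box [353.3 295.9  22. ]
blue right sw ball [652.8 -77.5  83. ]
```

The numbers check out: stirrer length is about 198 mm, lean 34–35°, seat height 36 mm, and lamp foot to shade 167 mm. A helper will turn world waypoints into tool-axis shifts.

```bash
cat > w.py <<'E'
# python3 w.py 'x,y,z,yaw' ... : world TCP waypoints -> tool-axis shifts/turn from the measured pose
import sys,numpy as np
from scipy.spatial.transform import Rotation as Ro
from station import robot
s=robot.sense(); R=Ro.from_euler('xyz',s["tcp_rot"],degrees=True)
print("t",s["time_s"].__round__(2) if hasattr(s["time_s"],'__round__') else s["time_s"],"tcp",s["tcp_pos"].round(1),s["tcp_rot"].round(1),"F",s["ft_force"].round(1),"w",round(s["grip_width"],1),"q",s["joint_pos"].round(0))
for a in sys.argv[1:]:
    x=list(map(float,a.split(','))); d=R.inv().apply(np.array(x[:3])-s["tcp_pos"])
    print(d.round(1), round((s["tcp_rot"][2]-x[3]+180)%360-180,1))
E
python3 w.py 390,320,260,153.8 400,60,270,153.8 450,-150,270,81.25 541.8,-286.4,270,81.25
```

```text
t 0.3 tcp [275.6 560.8 214.4] [-180.     0.   153.8] F [-0.2 -0.3 -0.5] w 91.8 q [-70.  25.   1.  90.  -1.  65.  -4.]
[-208.8 -165.6  -45.5] 0.0
[-332.5 -394.6  -55.4] 0.0
[-470.  -561.   -55.3] 72.6
[-612.6 -642.9  -55.3] 72.6
```

```bash
python3 -m inch '[[1,-42,-33,-9,0],[1,-84,-66,-18,0],[1,-126,-99,-27,0],[1,-168,-132,-36,0],[1,-209,-166,-45,0],[1,-235,-215,-50,0],[1,-260,-265,-55,0],[1,-285,-312,-55,0]]'; python3 -m inch '[[1,-24,-40,0,0],[1,-48,-82,0,0],[1,-80,-120,0,10],[1,-110,-155,0,20],[1,-140,-195,0,30],[1,-172,-230,0,40],[1,-205,-260,0,50],[1,-240,-285,0,60]]'; python3 w.py 541.8,-286.4,250,81.25
```

```text
time_s: 1.3
tcp_pos: [393.9, 153.3, 270.1]
tcp_rot: [179.9, 0.0, 153.8]
ft_force: [0.9, -0.0, 1.1]
grip_width: 91.9
time_s: 2.3
tcp_pos: [483.7, -208.1, 269.9]
tcp_rot: [180.0, -0.0, 93.5]
ft_force: [0.9, 1.0, 1.4]
grip_width: 91.7
t 2.3 tcp [ 483.7 -208.1  269.9] [180.   -0.   93.5] F [0.9 1.  1.4] w 91.7 q [-13.  14.  38. 101. -10.  68.  32.]
[-81.7  53.2  19.9] 12.2
```

```bash
python3 -m inch '[[1,-40,26,5,8],[1,-82,53,10,12],[1,-82,53,20,12],[1,-82,53,20,12]]'; python3 w.py 541.8,-286.4,172.8,81.25
python3 - <<'E'
from station import robot; import cv2,numpy as np
c=robot.read_camera("wrist"); t=robot.read_camera("top")
w=cv2.resize(c["frame"],(400,300)); t=cv2.resize(t["frame"][190:290,380:515],(400,296))
im=np.zeros((600,400,3),np.uint8); im[:300]=w; im[300:596]=t; cv2.imwrite("pics/g1.png",im[:,:,::-1])
E
```

```text
time_s: 2.8
tcp_pos: [541.0, -284.1, 248.5]
tcp_rot: [-179.9, -0.0, 81.8]
ft_force: [-0.8, 0.7, -0.2]
grip_width: 91.6
t 2.8 tcp [ 541.  -284.1  248.5] [-179.9   -0.    81.8] F [-0.8  0.7 -0.2] w 91.6 q [ -5.  25.  40.  92. -17.  70.  31.]
[-2.3  1.3 75.7] 0.6
```

View pics/g1.png

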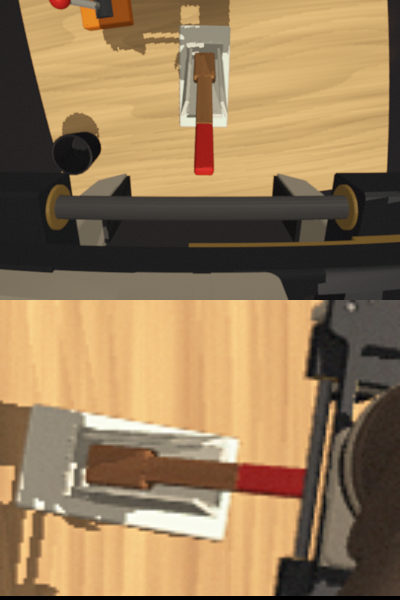

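The wrist view shows the red end at (204,170), midway between the fingers at about 105 and 300. I'll descend and grip.

```bash
python3 -m inch '[[1,-2,1,20,0.5],[1,-2,1,45,0.5],[1,-2,1,65,0.5],[1,-2,1,75.5,0.5],[1,-2,1,75.5,0.5]]'; python3 -m inch '[[0,0,0,0,0],[0,0,0,0,0],[0,0,0,0,0],[0,0,0,0,0],[0,0,0,0,0],[0,0,0,0,0],[0,0,0,0,0]]'; python3 w.py
```

```text
time_s: 3.52
tcp_pos: [542.5, -286.1, 174.3]
tcp_rot: [-180.0, -0.0, 81.4]
ft_force: [1.0, -0.8, 0.1]
grip_width: 92.0
time_s: 4.4
tcp_pos: [542.5, -286.9, 174.1]
tcp_rot: [-180.0, -0.0, 81.3]
ft_force: [-0.1, -0.3, 0.8]
grip_width: 26.4
t 4.4 tcp [ 542.5 -286.9  174.1] [-180.    -0.    81.3] F [-0.1 -0.3  0.8] w 26.4 q [ -3.  29.  38.  97. -20.  61.  33.]
```

```bash
python3 -m inch '[[0,0,0,0,0],[0,0,0,0,0],[0,0,0,0,0],[0,0,0,0,0]]'; python3 w.py;  python3 -m inch '[[0,0,0,-10,0],[0,0,0,-25,0],[0,0,0,-45,0],[0,0,0,-65,0],[0,0,0,-85,0],[0,0,0,-90,0],[0,0,0,-90,0]]'; python3 w.py 400,-100,270,-18 400,200,270,-18
```

```text
time_s: 4.9
tcp_pos: [542.6, -286.8, 174.1]
tcp_rot: [180.0, -0.0, 81.3]
ft_force: [0.1, 0.2, -0.0]
grip_width: 17.5
t 4.9 tcp [ 542.6 -286.8  174.1] [180.   -0.   81.3] F [ 0.1  0.2 -0. ] w 17.5 q [ -3.  29.  38.  97. -20.  61.  33.]
time_s: 5.78
tcp_pos: [542.6, -286.9, 264.4]
tcp_rot: [180.0, -0.0, 81.3]
ft_force: [1.5, -0.3, -1.1]
grip_width: 17.7
t 5.78 tcp [ 542.6 -286.9  264.4] [180.   -0.   81.3] F [ 1.5 -0.3 -1.1] w 17.7 q [ -5.  25.  41.  90. -17.  71.  30.]
[ 163.2 -169.2   -5.7] 99.3
[ 459.8 -214.4   -5.7] 99.3
```

```bash
python3 -m inch '[[0,10,-10,-2,4],[0,26,-27,-5,12],[0,45,-47,-5,22],[0,65,-68,-5,32],[0,85,-89,-5,42],[0,106,-110,-5,52],[0,128,-132,-5,62],[0,150,-155,-5,72]]'; python3 w.py 400,-80,270,-18 400,200,270,-18
```

```text
time_s: 6.78
tcp_pos: [413.6, -117.7, 268.5]
tcp_rot: [-180.0, 0.1, 10.5]
ft_force: [0.5, 0.4, 0.4]
grip_width: 17.7
t 6.78 tcp [ 413.6 -117.7  268.5] [-1.80e+02  1.00e-01  1.05e+01] F [0.5 0.4 0.4] w 17.7 q [-46.   2.  59. 114.  -2.  65. -66.]
[ -6.5 -39.5  -1.4] 28.5
[  44.6 -314.8   -1.5] 28.5
```

```bash
python3 - <<'E'
from h import *
im=np.zeros((480,800,3),np.uint8)
im[:300,:400]=cv2.resize(C["side"]["frame"],(400,300));im[:300,400:]=cv2.resize(C["top"]["frame"],(400,300))
im=im[:300]; cv2.imwrite("pics/t1.png",im[:,:,::-1])
E
python3 -m inch '[[0,-5,-25,-1,8],[0,0,-60,-1,18],[0,5,-95,-1,28.5],[0,12,-135,-1,28.5],[0,19,-175,-1,28.5],[0,27,-220,-1,28.5],[0,35,-265,-1,28.5],[0,43,-305,-1,28.5]]'; python3 w.py 400,240,260,-18 430,245,200,-18
python3 - <<'E'
from h import *
from m import circ,s2,t3
print(circ(s2((42,408),(212,283),(378,402)),t3((783,430),(650,577)),36,78))
im=np.zeros((600,800,3),np.uint8)
im[:300,:400]=cv2.resize(C["side"]["frame"],(400,300));im[:300,400:]=cv2.resize(C["top"]["frame"],(400,300))
im[300:,:400]=cv2.resize(C["side"]["frame"][220:400,220:460],(400,300))
im[300:,400:]=cv2.resize(robot.read_camera("wrist")["frame"],(400,300))
cv2.imwrite("pics/t1.png",im[:,:,::-1])
E
```

```text
time_s: 7.88
tcp_pos: [400.0, 190.3, 269.9]
tcp_rot: [180.0, 0.0, -17.5]
ft_force: [0.2, -0.0, -1.0]
grip_width: 17.8
t 7.88 tcp [400.  190.3 269.9] [180.    0.  -17.5] F [ 0.2 -0.  -1. ] w 17.8 q [ -66.    4.   37.  111.   -3.   66. -136.]
[-15.  -47.3   9.9] 0.5
[ 12.2 -61.2  69.8] 0.5
(array([551.4, 208.1]), array([-0.2, -2.4, -2. ,  2.2,  1.4]))
```

View pics/t1.png

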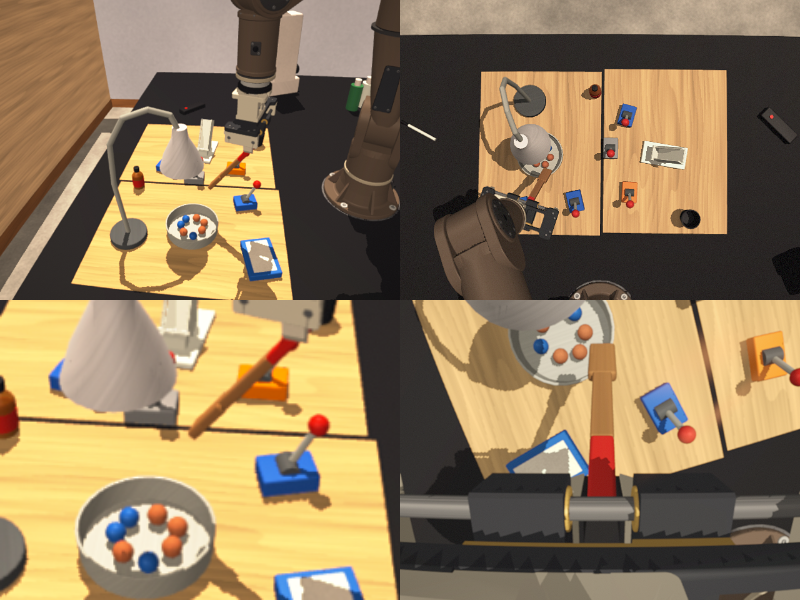

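The wrist view shows the paddle held straight and slanted, with its blade towards the dish. In the side crop the lower end is at (192,432). I'll compare that with the prediction and check where the wrist camera sits relative to the tool.

```bash
python3 - <<'E'
from h import *
from scipy.spatial.transform import Rotation as Ro
s=robot.sense(); c=robot.read_camera("wrist"); R=Ro.from_euler('xyz',s["tcp_rot"],degrees=True)
print("cam in tool",R.inv().apply(-c["R"].T@c["t"]-s["tcp_pos"]))
a=np.deg2rad(s["tcp_rot"][2]+.4); L=s["tcp_pos"]+np.array([103.5*np.cos(a),103.5*np.sin(a),-137.7]); print(L,proj("side",L),"seen",220+192*.6,220+132*.6)
print(cv2.projectPoints(L.reshape(1,3),cv2.Rodrigues(c["R"])[0],c["t"],c["mtx"],c["D"])[0]*400/640)
E
python3 w.py 420,243,260,-18 430,247,200,-18 452.9,240.1,170,-18 452.9,240.1,151.7,-18
```

```text
cam in tool [  66.20202913   -0.75742532 -169.48344651]
[498.9839251  157.38022706 132.17165547] [[338.34070901 297.24419842]] seen 335.2 299.2
[[[201.35714531  48.54854145]]]
t 8.18 tcp [400.2 187.7 270. ] [179.9   0.  -17.7] F [-0.4 -0.5 -0.3] w 17.7 q [ -66.    4.   37.  111.   -3.   66. -136.]
[  2.1 -58.7  10. ] 0.3
[ 10.4 -65.6  70. ] 0.3
[ 34.3 -66.  100. ] 0.3
[ 34.3 -66.  118.3] 0.3
```

Run:
```python
from h import *
im=np.zeros((600,800,3),np.uint8)
im[:,:400]=cv2.resize(C["side"]["frame"][130:310,330:450],(400,600),interpolation=cv2.INTER_CUBIC)
im[:400,400:]=cv2.resize(C["top"]["frame"][270:400,120:250],(400,400),interpolation=cv2.INTER_CUBIC)
s=robot.sense(); c=robot.read_camera("wrist"); X=-c["R"].T@c["t"]
u=proj("side",X)[0];v=proj("top",X)[0]; print(u,v)
cv2.circle(im,(int((u[0]-330)*3.333),int((u[1]-130)*3.333)),6,(0,255,0),1)
cv2.circle(im,(400+int((v[0]-120)*3.077),int((v[1]-270)*3.077)),6,(0,255,0),1)
cv2.imwrite("pics/t2.png",im[:,:,::-1])
```

```text
[362.08213924 138.12306765] [195.85489126 298.75618027]
```

View pics/t2.png

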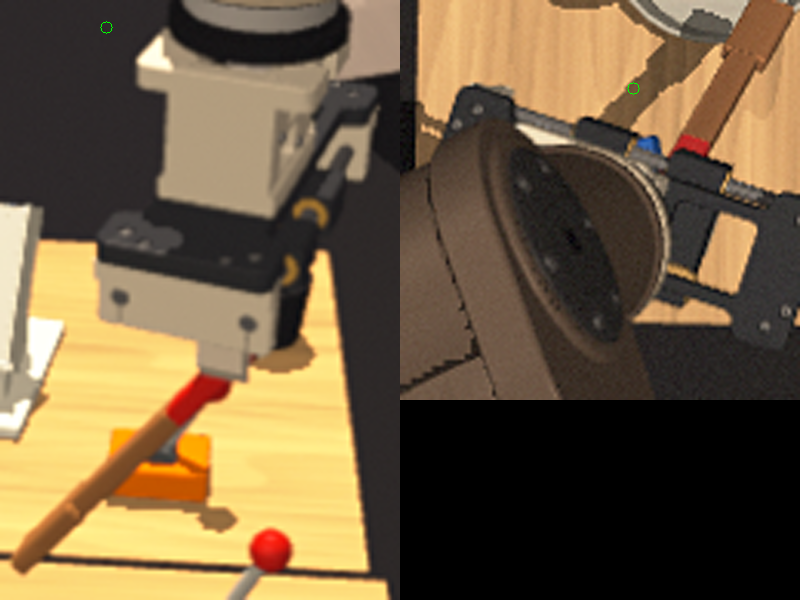

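The wrist camera (green circle) has no body. Nothing projects past the 75 mm gripper body, so the lamp clearance holds. I'll go over the dish and down into its empty middle.

```bash
python3 -m inch '[[0,1,-30,5,0.3],[0,3,-59,12,0.3],[0,6,-63,35,0.3],[0,12,-66,60,0.3],[0,22,-66,80,0.3],[0,34,-66,95,0.3],[0,34,-66,108,0.3],[0,34,-66,118,0.3]]';  python3 -c "
import numpy as np
from subprocess import run
c=np.array([551.3-5,208.1+2]); o=103.5*np.array([np.cos(np.deg2rad(-17.6)),np.sin(np.deg2rad(-17.6))])
run(['python3','w.py']+['%.1f,%.1f,151.7,-18'%tuple(c-o+28*np.array([np.cos(a),-np.sin(a)])) for a in np.arange(0,24)*np.pi/12])"
```

```text
time_s: 9.32
tcp_pos: [451.9, 241.4, 151.8]
tcp_rot: [180.0, 0.0, -18.0]
ft_force: [-0.2, -0.3, -1.2]
grip_width: 17.4
t 9.32 tcp [451.9 241.4 151.8] [180.   0. -18.] F [-0.2 -0.3 -1.2] w 17.4 q [ -60.   20.   34.  112.  -14.   52. -127.]
[22.5 -7.4  0.1] -0.0
[23.9 -0.1  0.1] -0.0
[23.3  7.1  0.1] -0.0
[20.8 14.   0.1] -0.0
[16.7 20.1  0.1] -0.0
[11.2 24.8  0.1] -0.0
[ 4.6 27.9  0.1] -0.0
[-2.6 29.3  0.1] -0.0
[-9.9 28.7  0.1] -0.0
[-16.8  26.2   0.1] -0.0
[-22.8  22.1   0.1] -0.0
[-27.5  16.6   0.1] -0.0
[-30.7   9.9   0.1] -0.0
[-32.    2.8   0.1] -0.0
[-31.4  -4.5   0.1] -0.0
[-29.1 -11.4   0.1] -0.0
[-24.9 -17.4   0.1] -0.0
[-19.3 -22.2   0.1] -0.0
[-12.8 -25.3   0.1] -0.0
[ -5.5 -26.6   0.1] -0.0
[  1.7 -26.1   0.1] -0.0
[  8.6 -23.7   0.1] -0.0
[ 14.7 -19.5   0.1] -0.0
[ 19.4 -13.9   0.1] -0.0
```

```bash
python3 -m inch '[[0,8,-3,0,0],[0,16,-6,0,0],[0,24,-8,0,0],[0,25,-4,0,0],[0,24,3,0,0],[0,22,10,0,0],[0,19,17,0,0],[0,13,23,0,0]]'; python3 -m inch '[[0,-6,4,0,0],[0,-13,6,0,0],[0,-20,6,0,0],[0,-27,4,0,0],[0,-34,0,0,0],[0,-40,-6,0,0],[0,-43,-12,0,0],[0,-45,-19,0,0]]'; python3 w.py
python3 - <<'E'
from h import *
im=cv2.resize(C["side"]["frame"][220:430,190:470],(800,600)); cv2.imwrite("pics/s1.png",im[:,:,::-1])
E
```

```text
time_s: 10.32
tcp_pos: [457.1, 215.1, 152.4]
tcp_rot: [-180.0, 0.0, -18.0]
ft_force: [-0.6, -0.2, -0.7]
grip_width: 17.8
time_s: 11.32
tcp_pos: [420.7, 248.2, 152.4]
tcp_rot: [180.0, -0.0, -18.0]
ft_force: [0.5, -0.7, -0.3]
grip_width: 17.7
t 11.32 tcp [420.7 248.2 152.4] [180.  -0. -18.] F [ 0.5 -0.7 -0.3] w 17.7 q [ -64.   18.   34.  115.  -13.   51. -131.]
```

View pics/s1.png

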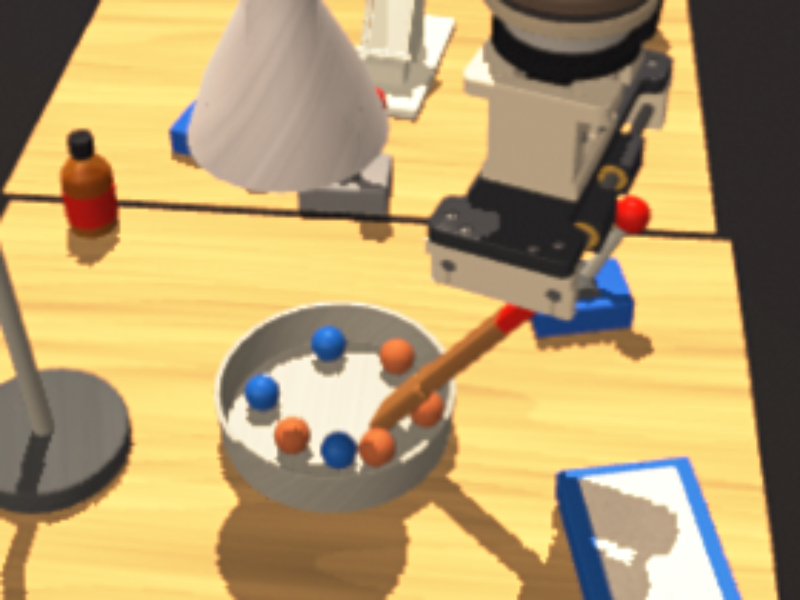

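The blade is down in the dish at near-left, with the balls spread out and the lamp and bottle well clear. I'll go on to complete turn 1 and make turn 2.

```bash
python3 -m inch '[[0,0,-8,0,0],[0,3,-15,0,0],[0,7,-21,0,0],[0,13,-26,0,0],[0,19,-29,0,0],[0,27,-31,0,0],[0,34,-30,0,0],[0,41,-28,0,0]]'; python3 w.py; python3 -m inch '[[0,6,4,0,0],[0,10,10,0,0],[0,15,16,0,0],[0,16,20,0,0],[0,15,27,0,0],[0,13,34,0,0],[0,10,41,0,0],[0,4,47,0,0]]'; python3 -m inch '[[0,-6,4,0,0],[0,-13,6,0,0],[0,-20,6,0,0],[0,-27,4,0,0],[0,-34,0,0,0],[0,-40,-6,0,0],[0,-43,-12,0,0],[0,-45,-19,0,0]]';python3 -m inch '[[0,0,-8,0,0],[0,3,-15,0,0],[0,7,-21,0,0],[0,13,-26,0,0],[0,19,-29,0,0],[0,27,-31,0,0],[0,34,-30,0,0],[0,41,-28,0,0]]'; python3 -m inch '[[0,6,4,0,0],[0,10,10,0,0],[0,15,16,0,0],[0,15,16,0,0],[0,15,16,0,0]]'; python3 w.py
python3 - <<'E'
from h import *
im=cv2.resize(C["side"]["frame"][220:430,190:470],(800,600)); cv2.imwrite("pics/s2.png",im[:,:,::-1])
E
```

```text
time_s: 12.42
tcp_pos: [468.7, 261.0, 152.4]
tcp_rot: [180.0, 0.0, -18.0]
ft_force: [-0.1, 0.4, -0.6]
grip_width: 17.8
t 12.43 tcp [468.7 261.  152.4] [180.   0. -18.] F [-0.1  0.4 -0.6] w 17.8 q [ -60.   22.   34.  109.  -15.   53. -127.]
time_s: 13.42
tcp_pos: [457.1, 215.2, 152.4]
tcp_rot: [180.0, 0.0, -18.0]
ft_force: [-0.0, 0.1, -1.7]
grip_width: 17.8
time_s: 14.42
tcp_pos: [420.7, 248.2, 152.4]
tcp_rot: [180.0, -0.0, -18.0]
ft_force: [0.6, 0.1, -1.0]
grip_width: 17.4
time_s: 15.42
tcp_pos: [468.8, 261.1, 152.4]
tcp_rot: [180.0, 0.0, -18.0]
ft_force: [-1.0, -0.3, -0.8]
grip_width: 17.3
time_s: 16.05
tcp_pos: [477.5, 241.9, 152.4]
tcp_rot: [-180.0, 0.0, -18.0]
ft_force: [0.1, -0.5, -1.1]
grip_width: 17.9
t 16.05 tcp [477.5 241.9 152.4] [-180.    0.  -18.] F [ 0.1 -0.5 -1.1] w 17.9 q [ -58.   22.   34.  109.  -15.   53. -125.]
```

View pics/s2.png

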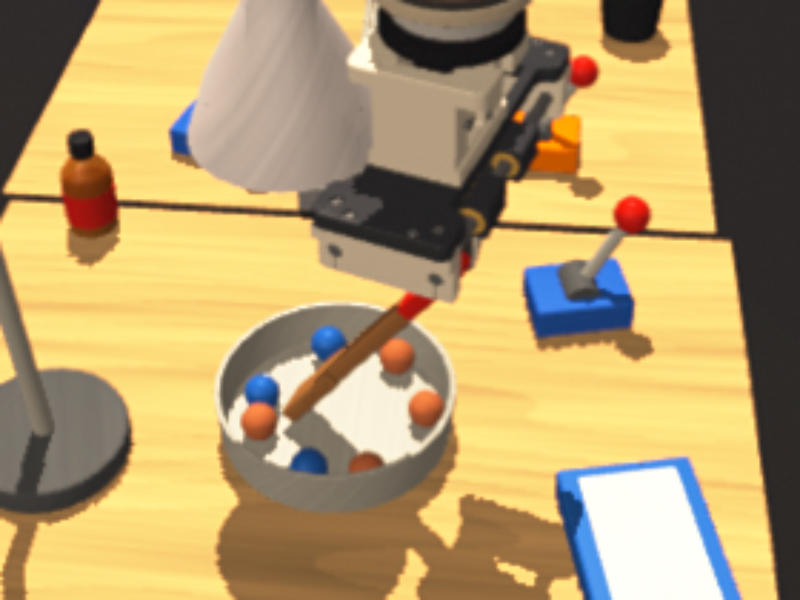

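All seven balls are in the dish. The blue ones are at (329,343), (262,392) and (308,466), and the blade is at far (290,412). I'll check the blue balls' shifts.

Run:
```python
from h import *
for p in((329,343),(262,392),(308,466)): print(onz("side",(190+p[0]*.35-.3,220+p[1]*.35-.3),17))
s=robot.sense(); a=np.deg2rad(s["tcp_rot"][2]+.4); L=s["tcp_pos"]+np.array([103.5*np.cos(a),103.5*np.sin(a),-137.7]); print(L,L-[551.3,208.1,5],(proj("side",L)-[190,220])/.35)
```

```text
[564.6 153.9  17. ]
[602.3 202.8  17. ]
[562.9 261.5  17. ]
[576.13298012 210.79255175  14.67023402] [24.83298012  2.69255175  9.67023402] [[298.7994007  405.56766509]]
```

Shifts are about 30, 16 and 23 mm, so two are well beyond 15 mm. Next I back out the way I came and return to the rest.

```bash
python3 -m inch '[[0,-12,4,0,0],[0,-24,8,-3,0],[0,-24,8,-15,0],[0,-24,8,-35,0],[0,-35,8,-60,0],[0,-46,10,-85,0],[0,-55,15,-105,0],[0,-60,30,-115,0]]'; python3 w.py 400,190,270,-18 405,-100,270,10 470,-190,270,54 542.6,-286.8,266,81.3
```

```text
time_s: 17.25
tcp_pos: [411.6, 232.4, 269.4]
tcp_rot: [-179.9, -0.1, -17.9]
ft_force: [0.3, -0.1, -1.3]
grip_width: 17.6
t 17.25 tcp [411.6 232.4 269.4] [-1.799e+02 -1.000e-01 -1.790e+01] F [ 0.3 -0.1 -1.3] w 17.6 q [ -68.    8.   36.  108.   -5.   66. -137.]
[ 2.1 43.9 -0.7] 0.1
[ 96.1 318.3  -1.3] -27.9
[185.6 383.9  -1.3] -71.9
[284.5 453.7   2.7] -99.2
```

```bash
python3 -m inch '[[0,2,20,0,0],[0,2,45,-1,0],[0,14,80,-1,0],[0,28,120,-1,0],[0,42,160,-1,0],[0,56,200,-1,-3],[0,70,240,-1,-9],[0,83,280,-1,-18]]'; python3 w.py 405,-100,270,10 470,-190,270,54 542.6,-286.8,266,81.3
```

```text
time_s: 18.25
tcp_pos: [403.0, -62.6, 268.3]
tcp_rot: [-180.0, -0.0, 0.2]
ft_force: [0.6, -0.1, -0.5]
grip_width: 17.6
t 18.25 tcp [403.  -62.6 268.3] [-180.    -0.     0.2] F [ 0.6 -0.1 -0.5] w 17.6 q [-52.  -2.  54. 116.   2.  65. -89.]
[ 1.9 37.4 -1.8] -9.8
[ 66.6 127.6  -1.8] -53.8
[138.8 224.7   2.1] -81.1
```

```bash
python3 -m inch '[[0,2,37,-2,-9.8],[0,18,60,-2,-20],[0,34,82,-2,-30],[0,50,105,-2,-40],[0,66,128,-2,-50],[0,84,152,-2,-60],[0,103,176,0,-70],[0,122,202,1,-78]]';python3 w.py 542.6,-286.8,266,81.3
```

```text
time_s: 19.25
tcp_pos: [525.4, -263.8, 267.0]
tcp_rot: [-180.0, 0.0, 78.3]
ft_force: [-0.4, 0.4, -1.0]
grip_width: 17.8
t 19.25 tcp [ 525.4 -263.8  267. ] [-180.     0.    78.3] F [-0.4  0.4 -1. ] w 17.8 q [-11.  23.  47.  94. -18.  71.  28.]
[-19.   21.5   1. ] -3.0
```

```bash
python3 -m inch '[[0,-10,11,0,-2],[0,-19,21.5,1,-3],[0,-19,21.5,1,-3],[0,-19,21.5,1,-3]]';python3 w.py 542.6,-286.8,174.1,81.3
python3 - <<'E'
from h import *
s=robot.sense(); d=s["tcp_pos"]-[542.6,-286.8,174.1]
n=np.array([.124,.81,.574]); yv=np.array([.988,-.152,0]); zv=np.array([-.087,-.567,.819]); O=np.array([557.5,-184.4,36.4])+d
pts=[O+6*n+w*yv+h*zv for w,h in((-14,0),(14,0),(14,60),(9,60),(9,140),(-9,140),(-9,60),(-14,60),(-14,0))]
ims=[]
for nme,x,y in(("side",270,110),("top",370,190)):
    im=cv2.resize(C[nme]["frame"][y:y+150,x:x+100],(400,600),interpolation=cv2.INTER_CUBIC)
    q=((proj(nme,pts)-[x,y]+.4)*4).astype(int); cv2.polylines(im,[q.reshape(-1,1,2)],False,(0,255,0),1); ims.append(im)
cv2.imwrite("pics/r1.png",np.hstack(ims)[:,:,::-1])
E
```

```text
time_s: 19.75
tcp_pos: [542.4, -284.9, 266.3]
tcp_rot: [-180.0, -0.0, 81.0]
ft_force: [0.2, -0.5, -0.8]
grip_width: 17.8
t 19.75 tcp [ 542.4 -284.9  266.3] [-180.   -0.   81.] F [ 0.2 -0.5 -0.8] w 17.8 q [ -8.  26.  46.  90. -19.  72.  32.]
[-1.9  0.5 92.2] -0.3
```

View pics/r1.png

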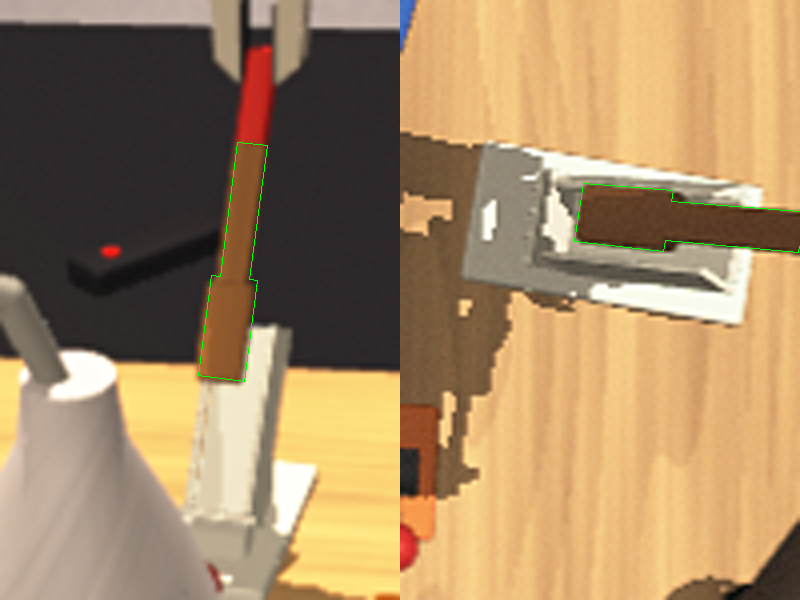

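The paddle still matches its predicted outline in both views. I'll lower it home gently.

```bash
python3 -m inch '[[0,-1.5,0.5,20,-0.3],[0,-1.5,0.5,45,-0.3],[0,-1.5,0.5,65,-0.3],[0,-1.5,0.5,80,-0.3],[0,-1.5,0.5,87,-0.3],[0,-1.5,0.5,90,-0.3],[0,-1.5,0.5,91.5,-0.3],[0,-1.5,0.5,91.5,-0.3]]'; python3 w.py 542.6,-286.8,174.1,81.3
```

```text
time_s: 20.85
tcp_pos: [543.2, -287.0, 175.3]
tcp_rot: [180.0, 0.0, 81.3]
ft_force: [0.3, 0.7, -0.3]
grip_width: 17.7
t 20.85 tcp [ 543.2 -287.   175.3] [180.    0.   81.3] F [ 0.3  0.7 -0.3] w 17.7 q [ -6.  30.  43.  97. -23.  62.  36.]
[ 0.1 -0.7  1.2] 0.0
```

```bash
python3 -m inch '[[0,0,-0.5,0.8,0],[0,0,-0.5,1.3,0],[0,0,-0.5,1.3,0]]'; python3 -m inch '[[0.25,0,0,0,0],[0.5,0,0,0,0],[0.6,0,0,0,0],[0.6,0,0,0,0],[0.6,0,0,0,0],[0.6,0,0,0,0]]';python3 -m inch '[[0.6,0,0,0,0],[0.6,0,0,-15,0],[0.6,0,0,-40,0],[0.6,0,0,-70,0],[0.6,0,0,-100,0],[0.6,0,0,-100,0]]'; python3 w.py
python3 - <<'E'
from h import *
n=np.array([.124,.81,.574]); yv=np.array([.988,-.152,0]); zv=np.array([-.087,-.567,.819]); O=np.array([557.5,-184.4,36.4])
pts=[O+6*n+w*yv+h*zv for w,h in((-14,0),(14,0),(14,60),(9,60),(9,140),(-9,140),(-9,60),(-14,60),(-14,0))]
ims=[]
for nme,x,y in(("side",270,150),("top",370,190)):
    im=cv2.resize(C[nme]["frame"][y:y+150,x:x+100],(400,600),interpolation=cv2.INTER_CUBIC)
    q=((proj(nme,pts)-[x,y]+.4)*4).astype(int); cv2.polylines(im,[q.reshape(-1,1,2)],False,(0,255,0),1); ims.append(im)
cv2.imwrite("pics/r2.png",np.hstack(ims)[:,:,::-1])
E
```

```text
time_s: 21.22
tcp_pos: [542.6, -287.0, 174.0]
tcp_rot: [180.0, 0.0, 81.3]
ft_force: [-1.2, 0.9, 3.5]
grip_width: 17.5
time_s: 21.98
tcp_pos: [542.6, -286.8, 173.6]
tcp_rot: [180.0, 0.0, 81.3]
ft_force: [-0.3, 0.3, -0.1]
grip_width: 55.0
time_s: 22.72
tcp_pos: [543.5, -288.0, 277.1]
tcp_rot: [179.7, 0.1, 81.3]
ft_force: [0.9, 0.1, 0.1]
grip_width: 55.1
t 22.73 tcp [ 543.5 -288.   277.1] [1.797e+02 1.000e-01 8.130e+01] F [0.9 0.1 0.1] w 55.1 q [ -8.  25.  46.  89. -19.  73.  32.]
```

View pics/r2.png

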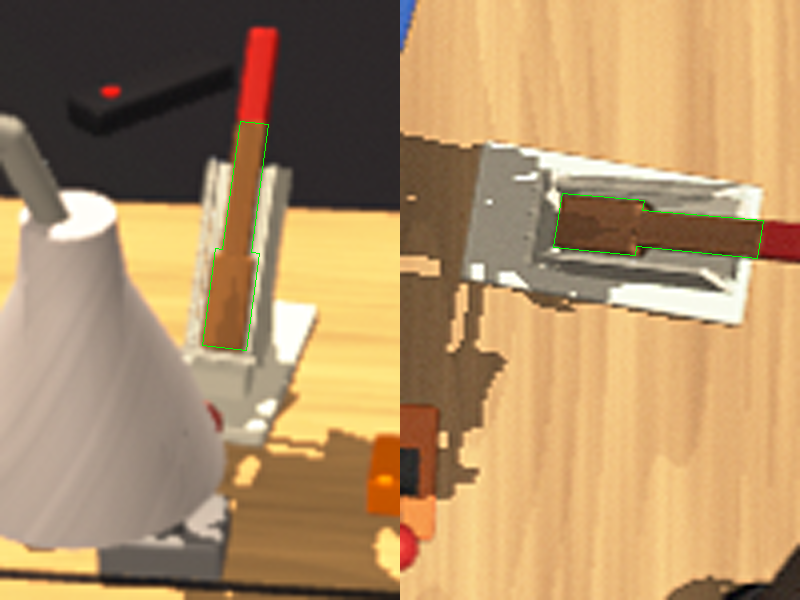

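The paddle lies exactly on its original outline in both views, let go. Next is the switch. I'll move behind it and locate the red ball numerically.

```bash
python3 w.py 480,-31,250,90; python3 -m inch '[[0,40,2,0,0],[0,90,0,0,0],[0,140,-5,0,0],[0,180,-20,0,-3],[0,220,-45,0,-6],[0,245,-75,0,-9],[0,245,-95,10,-9],[0,245,-100,25,-9]]'; python3 w.py 490,-31,250,90
python3 - <<'E'
from h import *
c=robot.read_camera("wrist"); C["w"]=c
def blobs(f):
    f=f.astype(int); m=((f[...,0]>110)&(f[...,1]<60)&(f[...,2]<60)).astype(np.uint8)
    n,_,st,ce=cv2.connectedComponentsWithStats(m); return [(ce[i].round(1),st[i,4]) for i in range(1,n) if st[i,4]>30]
G=np.array([554.2,-30.8,83])
print("expect",proj("w",G),proj("top",G),proj("side",G)); print("w",blobs(c["frame"])); print("top",blobs(C["top"]["frame"]))
E
```

```text
t 22.82 tcp [ 542.6 -286.8  274.2] [180.    0.   81.3] F [-0.1 -0.2 -0.5] w 55.4 q [ -8.  26.  46.  89. -19.  73.  32.]
[ 243.4 -100.6   24.1] -8.7
time_s: 23.82
tcp_pos: [479.3, -28.6, 248.0]
tcp_rot: [-180.0, -0.1, 90.4]
ft_force: [0.3, 0.3, 0.4]
grip_width: -0.1
t 23.82 tcp [479.3 -28.6 248. ] [-1.80e+02 -1.00e-01  9.04e+01] F [0.3 0.3 0.4] w -0.1 q [-40.  11.  44. 109.  -8.  63.   8.]
[-2.5 10.7 -2. ] 0.4
expect [[416.51810269 221.43900608]] [[337.07862415 245.07593265]] [[320.10904739 257.40768694]]
w [(array([171.4,  73.6]), np.int32(765)), (array([618.8, 134.1]), np.int32(94)), (array([612.9, 165.2]), np.int32(352)), (array([417.7, 217.2]), np.int32(587)), (array([530. , 270.3]), np.int32(548))]
top [(array([359.9, 195.4]), np.int32(92)), (array([473.2, 250.4]), np.int32(230)), (array([337.1, 248.1]), np.int32(52)), (array([279.4, 342. ]), np.int32(87))]
```

The ball is confirmed at about (554,-31,83). I'll descend behind it with the fingers shut.

```bash
python3 w.py 494,-31,76,90; python3 -m inch '[[0,-2,10,30,0],[0,-2,15,70,0],[0,-2,15,110,0],[0,-2,15,145,0],[0,-2,15,165,0],[0,-2,15,172,0],[0,-2,15,172,0]]'; python3 w.py 540,-31,76,90 600,-31,76,90; python3 -m inch '[[0,0,8,0,0],[0,0,16,0,0],[0,0,24,0,0],[0,0,32,0,0],[0,0,40,0,0],[0,0,48,0,0],[0,0,56,0,0],[0,0,64,0,0]]'; python3 -m inch '[[0,0,6,0,0],[0,0,12,0,0],[0,0,18,0,0],[0,0,18,0,0]]'
```

```text
t 23.98 tcp [479.8 -29.3 247.9] [-179.9    0.    90.3] F [1.5 0.6 0.9] w 0.3 q [-40.  11.  44. 109.  -8.  63.   8.]
[ -1.8  14.5 171.9] 0.3
time_s: 24.85
tcp_pos: [496.2, -31.7, 76.8]
tcp_rot: [-180.0, 0.0, 90.3]
ft_force: [0.7, -0.0, 0.0]
grip_width: 0.6
t 24.85 tcp [496.2 -31.7  76.8] [-180.     0.    90.3] F [ 0.7 -0.   0. ] w 0.6 q [-30.  26.  37. 119. -23.  42.  22.]
[ 0.4 43.8  0.8] 0.3
[1.000e-01 1.038e+02 8.000e-01] 0.3
time_s: 25.85
tcp_pos: [564.0, -31.5, 80.3]
tcp_rot: [179.5, -0.1, 90.3]
ft_force: [-1.7, 0.6, 5.2]
grip_width: 0.8
time_s: 26.35
tcp_pos: [577.8, -30.9, 76.1]
tcp_rot: [-180.0, 0.0, 90.3]
ft_force: [-0.8, 0.1, -0.4]
grip_width: 0.1
```

```bash
python3 -m inch '[[0,0,6,0,0],[0,0,12,0,0],[0,0,18,0,0],[0,0,18,0,0]]'
python3 - <<'E'
from h import *
im=np.zeros((600,800,3),np.uint8); im[:,:400]=cv2.resize(C["side"]["frame"][180:330,260:360],(400,600)); im[:400,400:]=cv2.resize(C["top"]["frame"][180:280,290:390],(400,400)); 
im[400:,400:680]=cv2.resize(robot.read_camera("wrist")["frame"],(280,200)); cv2.imwrite("pics/w1.png",im[:,:,::-1])
E
```

```text
time_s: 26.85
tcp_pos: [593.1, -30.8, 76.2]
tcp_rot: [-179.7, -0.1, 90.3]
ft_force: [-11.9, 0.1, 10.5]
grip_width: 0.4
```

View pics/w1.png

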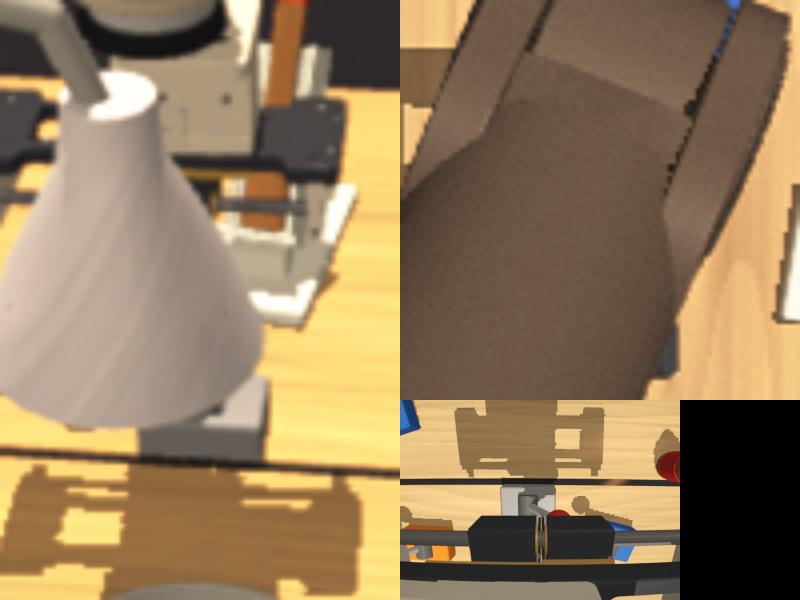

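The wrist view shows the lever leaning away, with its red ball at (558,515). The 12 N force suggests it has reached its stop. I'll back off, rise and check.

```bash
python3 -m inch '[[0,0,2,0,0],[0,0,2,0,0],[0,0,-10,0,0],[0,0,-30,0,0],[0,0,-50,-20,0],[0,0,-70,-60,0],[0,0,-90,-110,0],[0,0,-115,-160,0]]';python3 -m inch '[[0,20,-40,-20,0],[0,60,-60,-20,0],[0,40,-90,-20,0],[0,0,-90,-20,0],[0,-50,-90,-20,0],[0,-100,-90,-20,0],[0,-150,-90,-20,0],[0,-200,-90,-20,0]]'
python3 - <<'E'
from h import *
def blobs(f):
    f=f.astype(int); m=((f[...,0]>110)&(f[...,1]<60)&(f[...,2]<60)).astype(np.uint8)
    n,_,st,ce=cv2.connectedComponentsWithStats(m); return [(ce[i].round(1).tolist(),int(st[i,4])) for i in range(1,n) if st[i,4]>30]
b=blobs(C["top"]["frame"]); print(b,[onz("top",p,83) for p,_ in b]); print(robot.sense()["tcp_pos"])
im=np.zeros((600,800,3),np.uint8); im[:,:400]=cv2.resize(C["side"]["frame"][255:405,235:335],(400,600)); im[:,400:]=cv2.resize(C["top"]["frame"][150:300,290:390],(400,600)); cv2.imwrite("pics/e1.png",im[:,:,::-1])
E
```

```text
time_s: 28.0
tcp_pos: [480.6, -31.5, 238.0]
tcp_rot: [180.0, 0.0, 90.3]
ft_force: [1.2, 1.0, 0.7]
grip_width: 0.5
time_s: 29.0
tcp_pos: [392.2, -233.4, 257.1]
tcp_rot: [179.9, -0.0, 90.4]
ft_force: [-0.0, 0.8, -0.4]
grip_width: 0.6
[([360.1, 195.4], 96), ([337.0, 217.8], 101), ([473.3, 250.3], 235), ([366.7, 324.5], 55), ([277.8, 340.0], 41)] [array([654. , -75.7,  83. ]), array([608.6, -30. ,  83. ]), array([ 546.9, -301.6,   83. ]), array([397.5, -91.2,  83. ]), array([364.3,  84.7,  83. ])]
[ 391.10057873 -237.62171689  257.22884502]
```

Run:
```python
from h import *
def blobs(f):
    f=f.astype(int); m=((f[...,0]>110)&(f[...,1]<60)&(f[...,2]<60)).astype(np.uint8)
    n,_,st,ce=cv2.connectedComponentsWithStats(m); return [(ce[i].round(1).tolist(),int(st[i,4])) for i in range(1,n) if st[i,4]>30]
print(blobs(cv2.imread("pics/top0.png")[:,:,::-1]))
for ax in (574,580,588):
  for t in(-.5,0,.3,.4,.5): print(ax,t,proj("top",[ax+70*np.sin(t),-30.5,22+70*np.cos(t)]).round(1))
```

```text
[([318.3, 146.3], 40), ([360.2, 195.2], 102), ([336.9, 244.9], 109), ([473.2, 250.3], 232), ([367.7, 326.3], 103), ([280.5, 341.4], 114)]
574 -0.5 [[336.9 252. ]]
574 0 [[337.1 234.9]]
574 0.3 [[337.2 224.6]]
574 0.4 [[337.2 221.4]]
574 0.5 [[337.2 218.3]]
580 -0.5 [[336.9 249. ]]
580 0 [[337.1 231.9]]
580 0.3 [[337.2 221.5]]
580 0.4 [[337.2 218.3]]
580 0.5 [[337.3 215.3]]
588 -0.5 [[336.9 244.9]]
588 0 [[337.2 227.8]]
588 0.3 [[337.3 217.5]]
588 0.4 [[337.3 214.3]]
588 0.5 [[337.3 211.3]]
```

View pics/e1.png

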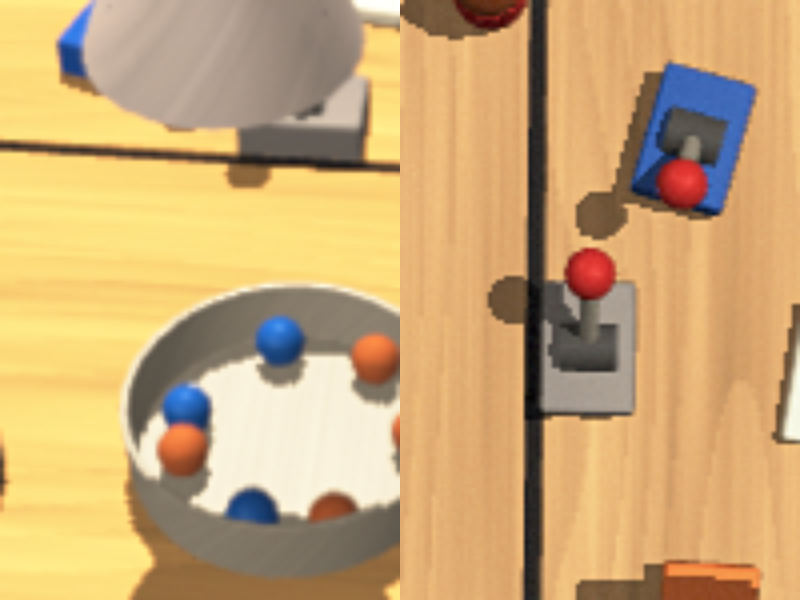

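The lever turned only about 0.8 rad: the ball went from row 244.9 to 217.8, and the view shows the drum at row 236.5. It has to go further, so I'll return and push about 12 mm more in small steps.

```bash
python3 w.py 480,-31,240,90; python3 -m inch '[[0,40,10,0,0],[0,90,30,0,0],[0,140,60,5,0],[0,180,80,10,0],[0,205,88,15,0],[0,206,88,17,0]]'; python3 w.py 500,-31,80,90 560,-31,76,90 590,-31,76,90
```

```text
t 29.2 tcp [ 391.5 -233.   256.6] [-1.80e+02  1.00e-01  9.01e+01] F [-0.1  0.6 -0. ] w 0.5 q [-30.   9.  64. 112.  -9.  64.  37.]
[201.9  88.9  16.4] 0.1
time_s: 29.95
tcp_pos: [478.5, -23.3, 239.1]
tcp_rot: [-179.9, 0.0, 90.5]
ft_force: [-0.5, 0.8, -0.4]
grip_width: 0.5
t 29.95 tcp [478.5 -23.3 239.1] [-179.9    0.    90.5] F [-0.5  0.8 -0.4] w 0.5 q [-50.  13.  57. 111. -12.  63.  13.]
[ -7.9  21.6 159. ] 0.5
[ -8.4  81.6 163. ] 0.5
[ -8.7 111.6 162.9] 0.5
```

```bash
python3 -m inch '[[0,-4,15,40,0],[0,-6,22,90,0],[0,-6,30,135,0],[0,-6,50,160,0],[0,-6,75,165,0],[0,-6,100,165,0],[0,-6,108,165,0]]'; for i in 1 2 3; do python3 -m inch '[[0,0,3,0,0],[0,0,6,0,0],[0,0,6,0,0]]'; done
```

```text
time_s: 30.82
tcp_pos: [587.4, -32.3, 75.0]
tcp_rot: [180.0, 0.1, 90.2]
ft_force: [0.8, 0.2, -0.5]
grip_width: 0.5
time_s: 31.2
tcp_pos: [591.1, -31.3, 74.7]
tcp_rot: [-179.9, -0.0, 90.3]
ft_force: [-4.9, -0.8, 3.6]
grip_width: 0.6
time_s: 31.58
tcp_pos: [591.7, -31.3, 74.2]
tcp_rot: [-179.3, -0.1, 90.2]
ft_force: [-23.9, 0.4, 21.4]
grip_width: 0.4
time_s: 31.95
tcp_pos: [592.1, -31.3, 73.9]
tcp_rot: [-178.7, -0.3, 90.1]
ft_force: [-45.8, 1.0, 40.6]
grip_width: 0.2
```

The force now rises with no motion, so it's at a stop. I'll retreat and measure again.

```bash
python3 -m inch '[[0,0,-10,0,0],[0,0,-30,0,0],[0,0,-50,-10,0],[0,0,-80,-40,0],[0,0,-110,-90,0],[0,0,-120,-140,0],[0,0,-130,-170,0]]'; python3 -m inch '[[0,-20,-20,0,0],[0,-60,-40,0,0],[0,-110,-60,0,0],[0,-160,-80,0,0],[0,-200,-90,0,0],[0,-200,-90,0,0]]'
python3 - <<'E'
from h import *
def blobs(f):
    f=f.astype(int); m=((f[...,0]>110)&(f[...,1]<60)&(f[...,2]<60)).astype(np.uint8)
    n,_,st,ce=cv2.connectedComponentsWithStats(m); return [(ce[i].round(1).tolist(),int(st[i,4])) for i in range(1,n) if st[i,4]>30]
print(blobs(C["top"]["frame"]), robot.sense()["tcp_pos"])
# block ends / drum, from e1 (x4, offset 290,150): corners and drum rows
E=lambda x,y:(290+(x-400)/4-.4,150+y/4-.4)
print("block top far/near",onz("top",E(600,283),25),onz("top",E(600,413),25),"drum",onz("top",E(585,322),28),onz("top",E(585,370),28),"rod base",onz("top",E(590,335),33))
f=lambda p,ax,t:p
def ang(row,ax):
    from scipy.optimize import brentq
    return brentq(lambda t:proj("top",[ax+70*np.sin(t),-30.5,22+70*np.cos(t)])[0,1]-row,-1.4,1.4)
for ax in(568,571,574,577,580): print(ax,round(ang(244.9,ax),2),round(ang(217.8,ax),2))
E
```

```text
time_s: 32.83
tcp_pos: [474.7, -31.7, 246.6]
tcp_rot: [179.9, -0.1, 90.3]
ft_force: [-0.1, 0.7, -0.2]
grip_width: 0.5
time_s: 33.58
tcp_pos: [384.2, -235.0, 244.9]
tcp_rot: [179.9, 0.0, 89.9]
ft_force: [0.8, 0.3, 0.6]
grip_width: 0.5
[([360.0, 195.4], 100), ([337.0, 217.8], 101), ([473.2, 250.3], 238), ([367.3, 324.5], 70), ([277.9, 339.6], 42)] [ 385.55305974 -231.79454441  244.4815619 ]
block top far/near [608.3 -36.1  25. ] [540.3 -36.8  25. ] drum [587.5 -28.4  28. ] [562.5 -28.7  28. ] rod base [580.5 -31.1  33. ]
568 -0.2 0.63
571 -0.24 0.57
574 -0.29 0.52
577 -0.33 0.47
580 -0.37 0.42
```

The ball has not moved (row 217.8 both times, even with 45 N), so it looks like a stop. My one-view angle still gives only about 0.8, so I'll triangulate the ball with the wrist camera from two sides to settle it.

```bash
cat > ob.py <<'E'
from h import *
import pickle,sys,os
c=robot.read_camera("wrist")
def blobs(f):
    f=f.astype(int); m=((f[...,0]>110)&(f[...,1]<60)&(f[...,2]<60)).astype(np.uint8)
    n,_,st,ce=cv2.connectedComponentsWithStats(m); return [(ce[i],int(st[i,4]),st[i,:4].tolist()) for i in range(1,n) if st[i,4]>60]
C["w"]=c; e=proj("w",[608,-30.5,80])[0]; B=blobs(c["frame"]); b=min(B,key=lambda b:np.linalg.norm(b[0]-e)); print("expect",e,"got",b)
L=pickle.load(open("ob.pkl","rb")) if os.path.exists("ob.pkl") else [ray("top",(337.0,217.8))]
L.append(ray("w",b[0],c)); pickle.dump(L,open("ob.pkl","wb"))
Ps=[(np.eye(3)-np.outer(d,d)/(d@d),o) for o,d in L]
X=np.linalg.solve(sum(P for P,o in Ps),sum(P@o for P,o in Ps)); print("ball",X.round(1),[np.linalg.norm(P@(X-o)).round(1) for P,o in Ps], "from axis(574,22):",np.hypot(X[0]-574,X[2]-22).round(1))
E
python3 w.py 450,-97,245,90; python3 -m inch '[[0,40,10,0,0],[0,80,30,0,0],[0,120,50,0,0],[0,135,64,0,0],[0,135,64,0,0],[0,135,64,0,0]]'; python3 ob.py; python3 -m inch '[[0,0,40,0,0],[0,0,85,0,0],[0,0,130,0,0],[0,0,170,0,0],[0,0,190,0,0],[0,0,190,0,0],[0,0,190,0,0]]'; python3 ob.py
```

```text
t 33.67 tcp [ 385.6 -231.8  244.5] [180.   -0.   90.2] F [ 1.   0.5 -0.2] w 0.5 q [-32.   9.  66. 114. -10.  63.  39.]
[134.5  65.   -0.4] 0.2
time_s: 34.42
tcp_pos: [448.5, -97.6, 244.5]
tcp_rot: [-180.0, 0.0, 90.2]
ft_force: [0.1, -0.4, -0.4]
grip_width: 0.7
expect [525.33442742 136.0344505 ] got (array([525.38878143, 130.7311412 ]), 517, [513, 117, 32, 31])
ball [609.  -28.2  77.3] [np.float64(1.9), np.float64(1.9)] from axis(574,22): 65.4
time_s: 35.45
tcp_pos: [638.1, -96.5, 244.7]
tcp_rot: [-180.0, 0.0, 90.2]
ft_force: [-0.0, -0.8, -0.1]
grip_width: 0.4
expect [284.708421   135.50981606] got (array([285.16831683, 130.74257426]), 707, [270, 115, 31, 33])
ball [608.5 -27.8  78.6] [np.float64(2.3), np.float64(1.4), np.float64(0.9)] from axis(574,22): 66.3
```

Using blob bounding-box centres (the first blob's centroid is cut by shading), the wrist disparity is 243.5 px. That puts the ball at z ≈ 84, about 71 mm from an axis at the block's centre, with a lean of about +0.5 rad. This fits the hard stop seen at 45 N, with the lever having started about 0.2 rad in from its near end. The switch is fully over, so I'll do a last numeric check and hand in.

Run:
```python
from h import *
f=C["side"]["frame"][330:400,262:356].astype(int)
for nme,m in(("blue",(f[...,2]>90)&(f[...,0]<80)),("terra",(f[...,0]>140)&(f[...,2]<70)&(f[...,1]<110))):
    n,_,st,ce=cv2.connectedComponentsWithStats(m.astype(np.uint8))
    print(nme,[(onz("side",ce[i]+[262,330],17)[:2]-[551.3,208.1]).round(0).tolist() for i in range(1,n) if st[i,4]>12])
s=robot.sense(); print(s["time_s"],s["ft_force"],s["qd"].round(1)); print(robot.finish_job())
```

```text
blue [[14.0, -54.0], [52.0, -6.0], [13.0, 50.0]]
terra [[76.0, -67.0], [-32.0, -46.0], [-53.0, 0.0], [52.0, 21.0], [78.0, 28.0], [66.0, 55.0], [-79.0, 36.0], [-21.0, 49.0], [-78.0, 50.0], [-74.0, 66.0], [-53.0, 80.0], [33.0, 89.0]]
35.7 [ 0.04363401  0.14910913 -0.35204257] [ 0.   0.2 -0.2 -0.4 -0.   0.1 -0.1]
the job is handed in; nothing more can be done
None
```

I did the whole job and handed it in at 35.7 s; the interface gives no verdict. I took the paddle from its rest at its 35° slant and stirred two clockwise turns, starting and ending at the far side. I then laid it home, let go, and pushed the grey switch's lever away from the robot.

**What the last checks showed**
- **Paddle:** it lay on its original outline in both camera views after I let go.
- **Balls:** all seven are in the dish; the last check put each about 50–56 mm from the middle. Its terracotta colour mask also picked up patches of wooden bench outside the dish.
- **Stirring:** the blue balls had shifted about 30, 16 and 23 mm when the second turn ended.
- **Robot:** standing clear, with no force on the tool.

**What disagreed**
- **Switch angle:** from the top camera alone the lever had turned only about 0.8 rad, so I went back and pushed again. It met a hard stop (about 46 N along the push), and the ball did not move. Measuring the ball from two wrist views puts the lever at about +0.5 rad of lean. That fits fully on if it started about 0.2 rad in from its off end, which I inferred and did not measure directly.
- **Blue ball1:** its 16 mm shift is too close to the 15 mm limit to be sure of. The other two blue balls meet that condition without it.

I viewed 13 pictures, three over the budget of 10.

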